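# Take the returned focus rule from the chute and lay it on the inspection rest

## Task

A thin flat metal rule lies in the trough at the foot of the return chute, too closely walled to grip. Press lightly on it and draw it out until it sticks out over the bin, grip the part that sticks out, lift it away without letting it fall, and lay it flat on both bars of the wooden inspection rest, centred and in line with the rest and with its end touching the end stop. Let go of it there, and leave the other things where they are.

Things in the scene. Friction and masses are not known exactly. Their poses are not given: they have to be found in the camera images.
- rule: thin flat aluminium rule, fine dark ticks, 180 x 60 x 3, 0.06 to 0.13 kg. Origin: centre of its underside; x along its length, z up. Starts flat in the chute's trough, near end 8 to 14 inside the mouth, far end 2 to 8 short of the step, 2 free each side: it can only be dragged by pressing on top (finger tips grip it better than the slick trough does). Tips off if its middle passes the mouth.
- chute: fixed grey plastic return chute. Origin: on the counter below the middle of the mouth's edge; x points up the chute, away from the mouth; z up. Level trough from the mouth (x = 0) to a 12 high step at x = 196; beyond it a slope climbs to a grey box (x 340 to 410, 190 high). Pedestal under the trough from x = 40 on.
- trough (a point): point in the middle of the trough floor's edge at the mouth, 85 above the counter, axes as the chute's. The floor is 64 wide between side walls 5 thick and 10 high, both ending at the mouth. In front of the mouth nothing is higher than the bin.
- bin: fixed wooden bin with a few film rolls in it, 150 x 130, 40 high, under and in front of the mouth. Origin: centre of its underside, 50 in front of the mouth (x = -50 in the chute's frame), axes as the chute's. The rule must not fall on it.
- rest: fixed wooden inspection rest, dark base, pale bars. Origin: on the counter below the middle of the rule when it lies in place; x points to the end stop, z up. Base board 220 x 100 x 12; two cross bars 12 wide, 84 long along y, centred at x = -15 and x = +65, flat tops at z = 60. Fingers gripping the rule by its end away from the stop are clear of both bars, with 48 free below the rule.
- stop (a point): middle of the end stop's face at the far end of the rest, 90 from the rest's origin along its x, 72 above the counter; axes as the rest's. The stop is rigid, 70 wide, its top 85 above the counter, 25 above the bars.
- meter: loose silver light meter, rounded slab 125 x 62 x 22 with a white dome and black dial, lies in the middle of the counter. Bystander. Origin: centre of its underside.
- hood_a: loose black lens hood, open cone 82 across the top, 48 high, stands towards the left (+y) side. Bystander. Origin: centre of its underside.
- hood_b: loose black lens hood, the same, towards the right (-y) side. Bystander. Origin: centre of its underside.
- loupe: loose red loupe, 56 across, 50 high, stands in the middle of the counter. Bystander. Origin: centre of its underside.
- adapter: loose dull chrome flash shoe adapter, 62 x 40 x 26, lies in the middle near the robot. Bystander. Origin: centre of its underside.
- filter_case: loose flat black filter case, 88 x 88 x 14, towards the right (-y) side. Bystander. Origin: centre of its underside.
- film_can: loose grey film can, 34 across, 50 high, stands towards the left (+y) side. Bystander. Origin: centre of its underside.
Things that resemble listed ones, but are neither listed nor needed, are in the scene too. Leave any purple or yellow look-alike of the rule alone. Of the things like the rest, leave any that is purple; of the rest the larger one is meant.

How it is judged (in metres and radians):
On the way, in this order (a step that is already met when the one before it is completed fails the run):
1. the rule lies in the trough, level, and sticks out of the mouth by more than 35 mm (x of rule in the frame of chute below 0.055 m and z of rule in the frame of chute above 0.082 m and angle between rule's own z axis and vertical below 0.06 rad and contact force between rule and chute above 0.1 N), for 0.2 s.
2. the rule is held by the fingers, clear of the chute, more than 110 mm above the counter (height (world z) of rule above 0.11 m and contact force between rule and the fingers above 1 N and contact force between rule and chute below 0.05 N), for 0.2 s.
At the end, for the whole second after the job is handed in: the rule lies flat (tilt under 0.05 rad) and at rest on both bars of the rest, let go, its end at the stop (within 8 mm along the rest), within 15 mm of the rest's centre line and within 0.12 rad of its direction (x of rule in the frame of rest between -0.008 and 0.006 m and y of rule in the frame of rest between -0.015 and 0.015 m and z of rule in the frame of rest between 0.056 and 0.064 m and angle between rule's own z axis and vertical below 0.05 rad and angle between the x axis of rule and the x axis of rest, either way round below 0.12 rad and contact force between rule and rest above 0.1 N and contact force between rule and the fingers below 0.05 N and linear speed of rule below 0.01 m/s); the robot touches nothing.
It fails at once if the rule is pressed on the chute or the rest with more than 60 N (contact force between rule and chute above 60 N or contact force between rule and rest above 60 N).
It fails at once if the rule falls on the bin or down to the counter (contact force between rule and bin above 0.3 N or height (world z) of rule below 0.04 m).
It fails at once if a bystander is moved by more than 20 mm (distance of any of meter, hood_a, hood_b, loupe, adapter, filter_case, film_can from where it was at the start of the episode above 0.02 m).
It also fails if it takes over 64 s, if anything falls off the work surface, if the arm or the gripper's body presses on something with over 40 N, if the wrist force passes 120 N, or if a joint passes its speed limit or range.

## Robot

A 6-joint arm with a two-finger parallel gripper is mounted at the origin on the work surface. World frame = base frame: x ahead of the robot, y to its left, z up, the work surface at z = 0. Lengths are in m, angles in degrees, forces in N, time in s.
With the tool pointing down it reaches from about 0.4 to 0.825 m from the base axis. Payload 7 kg.
Tool frame: the origin (TCP) lies midway between the tips of the shut fingers; the grasp point (between the pads) lies 19 mm behind it; z points along the fingers, y is the line along which they close (so a half turn about z gives the same grasp; the last joint's range is limited). The gripper opens to 88 mm and grips with 3 to 60 N. Pads are 19 mm wide; open, the fingers measure 130 mm over their backs; the gripper's body (78 mm by 193 mm) begins 47 mm behind the grasp point.
Start: joints at [-49.498, 20.546, 0.682, 0, -70.136, -16.507], TCP at [0.274, -0.617, 0.227] pointing down, gripper open.
Joint ranges: [-176.03, 176.03], [-82.01, 121.73], [-58.28, 71.71], [-173.87, 95.51], [-174.79, -0.11], [-173.66, 173.66]. Speed limits (degrees/s): [136.94, 136.94, 172.46, 180, 180, 180].

## Interface

Orientations are given as [roll, pitch, yaw] about the fixed x, y, z axes, in that order (R = Rz(yaw) Ry(pitch) Rx(roll)).
In Python, from plant import r gives the robot as it stands.
- The arm moves only by the tool carry_out, never from a script. Its argument "deltas" is a list of rows, each a list of 3 entries, a list of its own where there are three numbers: the opening, from 0 (shut) to 1 (fully open), then the shift along the tool's x, y, z in mm, then the turn, a rotation vector about the tool's x, y, z in rad. In form: [[gripper, [tx, ty, tz], [rx, ry, rz]], ...]. A call has 1 to 12 rows; each row is the pose to reach, as a shift and turn from the pose commanded when the call began, along the tool's axes at that moment; what a row does not reach only later rows make up. A row lasts 1/10 s, in which the tool goes at most 50 mm and 8.59 degrees, less where a joint would pass 70% of its speed; a pose out of reach is approached as far as the arm can. A call with a gripper value outside its range is refused whole. The fingers move at their own pace and stop on an object; "squeeze" is the grip in N (left out, the last holds). Time passes only in rows, so rows that repeat a pose let the fingers close. It gives the time, the measured TCP pose, the force, the opening and the grip force at its end, in the units of the state.
- r.get_state(): the state, without advancing time (a new reading comes with each control period).
- r.capture(name): name is "scene" or "top" or "wrist"; returns (picture, depth): 384x512x3 uint8, red, green, blue; 384x512 float32, m along the optical axis (not along the pixel's ray), 0 where there is no reading.
- r.get_calibration(name): a dict with "fov_y" (degrees; the focal length in pixels is half the picture's height over the tangent of half this angle, whatever the lens; pixels are square), "cx", "cy" (the principal point, pixels), "distortion" ([k1, k2, p1, p2, k3] as OpenCV has them; the pictures are not rectified), "view" (4x4, takes a point from world to camera coordinates). Camera axes: x right, y down, z forward; pixel columns grow to the right and rows downward; lengths in m; the calibration is good to about 2 mm. A picture is of the moment at which its call begins: read the wrist's pose just before it. get_calibration takes no time and is no camera call; for the wrist camera it gives the pose at the moment of the call.
- r.close_job(): hands the job in; it is judged then, once.
The state is a dict: "time_s": time; "joints": joint angles; "qd": joint speeds; "joint_torque": joint torques, N m; "tcp_pos": TCP position; "eef_rot": TCP orientation; "contact_force": force on the tool from outside, world axes, zero at the start; "moment": the same for the moment, N m; "gripper_width": finger opening in m; "gripper_force": force on a finger pad.
Only numpy, scipy, OpenCV 4.12 (cv2) and the standard library are available. Lean on these libraries where they do the work, as an engineer would, in place of code of your own. Each camera call takes 0.05 s, during which the arm holds its last target. There are 200 camera calls.

## Working session

There is one attempt and no reset: what is moved stays moved. The work goes in short steps, Python scripts to look and compute and a tool call to move; the robot and the scene stay as the last step left them, time stands still between calls to the robot, and variables do not carry over. Pictures are saved under pics/ and viewed, at most 10 in all, crops included, and the job is handed in when it is done.

Besides the shell and the picture viewer there is one more tool, called after ">>>" as name(argument=value, ...), one argument or row to a line, values as JSON. carry_out: Moves the arm, as the interface text tells. Its arguments: {"type":"object","properties":{"deltas":{"type":"array"},"squeeze":{"type":"number"}},"required":["deltas"]}

```bash
ls; mkdir -p pics; cat > h.py <<'E'
import numpy as np, cv2
from plant import r
def cam(name):
    c=r.get_calibration(name); f=192/np.tan(np.radians(c["fov_y"])/2)
    K=np.array([[f,0,c["cx"]],[0,f,c["cy"]],[0,0,1.]])
    return K,np.array(c["distortion"],float),np.array(c["view"])
def onplane(C,px,z):
    K,D,V=C; p=cv2.undistortPoints(np.array(px,float).reshape(-1,1,2),K,D).reshape(-1,2)
    R,t=V[:3,:3],V[:3,3]; o=-R.T@t; d=np.c_[p,np.ones(len(p))]@R
    return o+d*((z-o[2])/d[:,2])[:,None]
def withdepth(C,px,dep):
    K,D,V=C; px=np.array(px,float).reshape(-1,2)
    p=cv2.undistortPoints(px.reshape(-1,1,2),K,D).reshape(-1,2)
    z=np.array([dep[int(round(v)),int(round(u))] for u,v in px])
    return (np.c_[p,np.ones(len(p))]*z[:,None]-V[:3,3])@V[:3,:3]
def proj(C,P):
    K,D,V=C; return cv2.projectPoints(np.array(P,float).reshape(-1,1,3),cv2.Rodrigues(V[:3,:3])[0],V[:3,3],K,D)[0].reshape(-1,2)
def snap(name,fn):
    C=cam(name); im,d=r.capture(name); np.savez(f"pics/{fn}.npz",im=im,d=d,K=C[0],D=C[1],V=C[2])
    cv2.imwrite(f"pics/{fn}.png",im[:,:,::-1]); return C,im,d
def load(fn):
    z=np.load(f"pics/{fn}.npz"); return (z["K"],z["D"],z["V"]),z["im"],z["d"]
E
python3 - <<'E'
from h import *
print(r.get_state())
a=snap("scene","s0"); b=snap("top","t0")
for C in (a[0],b[0]): print(C[0][0,0],C[1],np.round(-C[2][:3,:3].T@C[2][:3,3],3),np.round(C[2][:3,:3],2).tolist())
E
```

```text
pics
{'time_s': 0.0, 'joints': array([-4.94970151e+01,  2.05929096e+01,  6.33174513e-01, -2.18162481e-02,
       -7.01355324e+01, -1.65066640e+01]), 'qd': array([-0.08085032, -0.0669267 ,  0.02641826,  0.12668854, -0.01801792,
       -0.12548501]), 'joint_torque': array([-6.11195610e-04, -5.82718277e+01,  2.93061090e+01,  6.99742377e+00,
        7.02840698e-03, -1.75933474e-04]), 'tcp_pos': array([ 0.27428567, -0.6162146 ,  0.22559616]), 'eef_rot': array([ 1.79902831e+02, -7.40771343e-03, -1.56011103e+02]), 'contact_force': array([ 0.5279885 ,  0.13535865, -0.0665207 ]), 'moment': array([ 0.04714023, -0.03404814, -0.02556095]), 'gripper_force': 0.0, 'gripper_width': 0.08716215258986633}
361.429738218017 [-0.05038822  0.          0.          0.          0.        ] [1.019 0.895 0.802] [[-0.85, 0.53, -0.01], [0.32, 0.5, -0.81], [-0.42, -0.69, -0.59]]
432.82379200457996 [-0.09355019  0.          0.          0.          0.        ] [0.215 0.053 1.796] [[0.03, -1.0, -0.0], [-0.99, -0.02, -0.16], [0.16, 0.01, -0.99]]
```

View pics/t0.png

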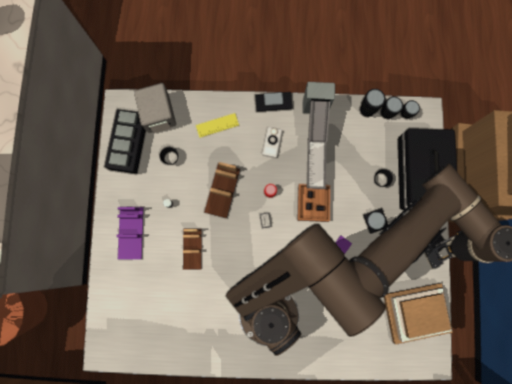

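View pics/s0.png

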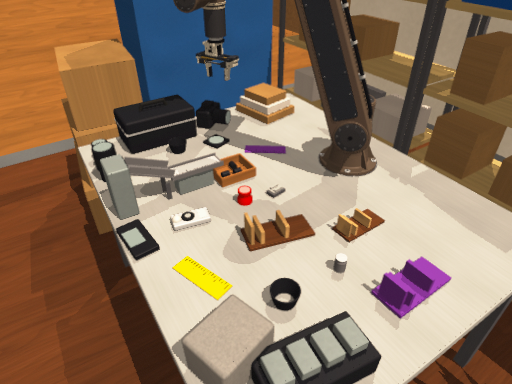

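The top view shows the chute at (318,90–187) with the silver rule in its trough around (317,165) and the bin at (314,203). Rule candidates are silver (317,165), yellow (218,125) and purple (343,243); I choose the silver one, in the trough. Rest candidates are the large brown one (222,190), the small brown one (192,248) and the purple one (130,232); I choose the large brown one. Next is a close crop to check.

```bash
python3 - <<'E'
from h import *
C,im,d=load("t0")
a=cv2.resize(im[80:225,290:345],None,fx=4,fy=4,interpolation=cv2.INTER_CUBIC)
b=cv2.resize(im[155:225,195:250],None,fx=7,fy=7,interpolation=cv2.INTER_CUBIC)
o=np.zeros((580,220+385,3),np.uint8); o[:,:220]=a; o[:490,220:]=b
cv2.imwrite("pics/c1.png",o[:,:,::-1])
for p in [(317,150),(317,165),(317,180),(317,120),(319,90),(314,190),(302,203),(222,190),(230,170),(218,205),(211,210),(238,181)]: print(p,np.round(withdepth(C,[p],d)[0],3))
E
```

```text
(317, 150) [ 0.668 -0.181  0.086]
(317, 165) [ 0.607 -0.182  0.081]
(317, 180) [ 0.542 -0.18   0.095]
(317, 120) [ 0.78  -0.175  0.133]
(319, 90) [ 0.884 -0.175  0.191]
(314, 190) [ 0.516 -0.179  0.008]
(302, 203) [ 0.46  -0.13   0.005]
(222, 190) [0.504 0.205 0.021]
(230, 170) [0.591 0.175 0.015]
(218, 205) [0.442 0.22  0.011]
(211, 210) [0.419 0.248 0.02 ]
(238, 181) [0.547 0.141 0.005]
```

View pics/c1.png

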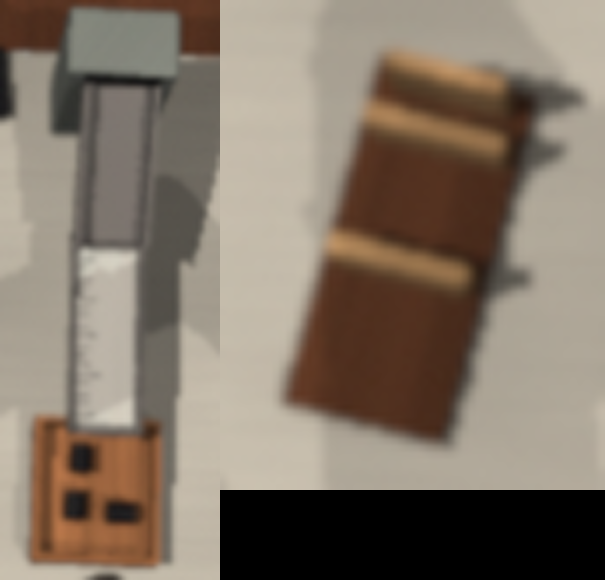

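The crop shows the silver ticked rule in the trough, rows 142–187 in the full image. It also shows the larger brown rest, with its stop at the top near (230,167) and bars at rows 173 and 191, so both choices are right. Next I work out rough frames and a wrist-camera viewpoint.

```bash
cat >> h.py <<'E'
from scipy.spatial.transform import Rotation as Ro
def go(p,yaw=None,rpy=None):
    "shift/turn in tool axes from measured pose to world TCP p, tool down with yaw (deg)"
    s=r.get_state(); R0=Ro.from_euler("xyz",s["eef_rot"],degrees=True)
    R1=Ro.from_euler("xyz",[180,0,yaw] if rpy is None else rpy,degrees=True)
    print("t",round(s["time_s"],2),"tcp",np.round(s["tcp_pos"],4),"rot",np.round(s["eef_rot"],2),"F",np.round(s["contact_force"],1),"w",round(s["gripper_width"],4))
    print("shift",np.round(R0.inv().apply(np.array(p)-s["tcp_pos"])*1000,1),"turn",np.round((R0.inv()*R1).as_rotvec(),4))
E
python3 - <<'E'
from h import *
C,im,d=load("t0")
print("rule",np.round(onplane(C,[(309.5,141.7),(324.2,142),(308,186.5),(324,186.5)],.088),4).tolist())
q=lambda x,y:((x-220)/7+195,y/7+155)
print("base",np.round(onplane(C,[q(285,400),q(450,443),q(535,100)],.012),4).tolist())
print("bars",np.round(onplane(C,[q(325,240),q(472,268),q(365,108),q(508,142)],.06),4).tolist())
print("stoptop",np.round(onplane(C,[q(383,55),q(508,85)],.085),4).tolist())
go([.50,-.18,.36],-180)
E
```

```text
rule [[0.7018, -0.1499, 0.088], [0.7022, -0.2102, 0.088], [0.5158, -0.1447, 0.088], [0.5175, -0.209, 0.088]]
base [[0.4104, 0.276, 0.012], [0.3874, 0.1772, 0.012], [0.5956, 0.1335, 0.012]]
bars [[0.4992, 0.2509, 0.06], [0.4849, 0.1647, 0.06], [0.5781, 0.2308, 0.06], [0.5599, 0.1463, 0.06]]
stoptop [[0.6045, 0.2191, 0.085], [0.5885, 0.1461, 0.085]]
t 0.1 tcp [ 0.2743 -0.6163  0.2257] rot [ 1.7991e+02 -1.0000e-02 -1.5601e+02] F [0.4 0.8 1.8] w 0.0875
shift [-383.6  307.  -133.9] turn [ 0.0014 -0.0005  0.4187]
```

>>> carry_out(
  deltas=[
    [0, [-38, 31, -60], [0, 0, 0.1]],
    [0, [-380, 307, -134], [0, 0, 0.419]],
    [0, [-383, 307, -134], [0, 0, 0.419]],
    [0, [-383, 307, -134], [0, 0, 0.419]],
    [0, [-383, 307, -134], [0, 0, 0.419]],
    [0, [-383, 307, -134], [0, 0, 0.419]],
    [0, [-383, 307, -134], [0, 0, 0.419]],
    [0, [-383, 307, -134], [0, 0, 0.419]],
    [0, [-383, 307, -134], [0, 0, 0.419]],
    [0, [-383, 307, -134], [0, 0, 0.419]],
    [0, [-383, 307, -134], [0, 0, 0.419]],
    [0, [-383, 307, -134], [0, 0, 0.419]],
  ],
  squeeze=20,
)

```text
time_s: 1.3
tcp_pos: [0.5009, -0.1778, 0.3608]
eef_rot: [180.0, 0.0, -179.8]
contact_force: [0.2, -0.5, -0.3]
gripper_width: 0.0014
gripper_force: 0.0
```

```bash
python3 - <<'E'
from h import *
go([.50,-.18,.36],-180)
C,im,d=snap("wrist","w1")
print(C[0][0,0],C[1],np.round(-C[2][:3,:3].T@C[2][:3,3],3),np.round(C[2][:3,:3],2).tolist())
E
```

```text
t 1.3 tcp [ 0.5009 -0.1778  0.3608] rot [ 1.7998e+02  4.0000e-02 -1.7981e+02] F [ 0.2 -0.5 -0.3] w 0.0014
shift [ 0.9 -2.2  0.8] turn [0.0003 0.0007 0.0033]
279.9355988190079 [-0.06205148  0.          0.          0.          0.        ] [ 0.433 -0.178  0.52 ] [[-0.0, 1.0, 0.0], [0.97, 0.0, 0.25], [0.25, 0.0, -0.97]]
```

View pics/w1.png

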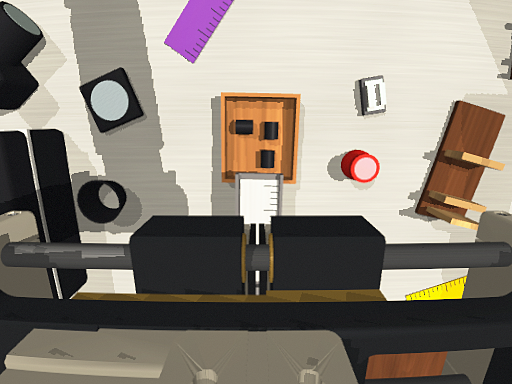

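The wrist view shows the bin at (262,135), the mouth's edge near row 175 between cols 237 and 282, the rule's ticks at (262,200), and the rest at right (460,165). I'll measure the chute's mouth and yaw from this depth image.

```bash
python3 - <<'E'
from h import *
def cloud(fn,u0,u1,v0,v1):
    C,im,d=load(fn); vv,uu=np.mgrid[v0:v1,u0:u1]; px=np.c_[uu.ravel(),vv.ravel()]
    return px,withdepth(C,px,d),im[vv,uu].reshape(-1,3)
px,P,c=cloud("w1",225,295,165,214)
for row in (172,174,176,178,180,190,200,210):
    m=(px[:,1]==row)&(P[:,2]>.07)&(P[:,2]<.12)
    if m.any():
        Q=P[m]; print(row,px[m][[0,-1],0],"x",Q[:,0].mean().round(4),"y",Q[:,1].min().round(4),Q[:,1].max().round(4),"z",np.round(np.percentile(Q[:,2],[5,50,95]),4))
C,im,d=load("w1")
print([int(im[v,258:264].mean()) for v in range(168,200)])
K,D,V=C
for row in (185,205): print(row,im[row,232:288].mean(1).astype(int))
o=cv2.resize(im[165:215,220:300],None,fx=8,fy=8,interpolation=cv2.INTER_CUBIC); cv2.imwrite("pics/c2.png",o[:,:,::-1])
E
```

```text
172 [236 253] x 0.5102 y -0.2107 -0.1839 z [0.0775 0.0796 0.0814]
174 [235 282] x 0.512 y -0.2113 -0.1385 z [0.0841 0.0856 0.0939]
176 [235 282] x 0.5151 y -0.2113 -0.139 z [0.0843 0.0856 0.096 ]
178 [235 282] x 0.5184 y -0.2114 -0.139 z [0.0844 0.0853 0.0953]
180 [235 282] x 0.521 y -0.2114 -0.1389 z [0.0866 0.0887 0.0957]
190 [235 281] x 0.5372 y -0.2118 -0.1399 z [0.0869 0.0885 0.0948]
200 [235 281] x 0.5536 y -0.212 -0.1396 z [0.087  0.0885 0.096 ]
210 [235 280] x 0.5703 y -0.2122 -0.1408 z [0.0865 0.0887 0.0962]
[137, 143, 145, 148, 123, 108, 149, 155, 153, 151, 144, 187, 253, 251, 249, 248, 249, 247, 247, 248, 248, 248, 248, 248, 248, 248, 248, 248, 248, 248, 248, 248]
185 [111 109 114 140 156 157 131  63 204 253 250 248 247 247 248 248 249 246
 245 246 248 248 248 247 248 249 249 249 248 248 249 242 207 182 182 183
 181 181 183 215 231 232 234 242 201 140 113 107 147 155 170 206 217 215
 214 214]
205 [143 142 146 149 151 156 115  92 240 254 248 248 246 246 247 248 248 247
 245 246 247 247 247 247 248 248 248 248 247 247 248 248 248 247 247 247
 247 249 249 249 248 248 250 253 224 128  93 133 155 153 191 209 206 204
 203 203]
```

View pics/c2.png

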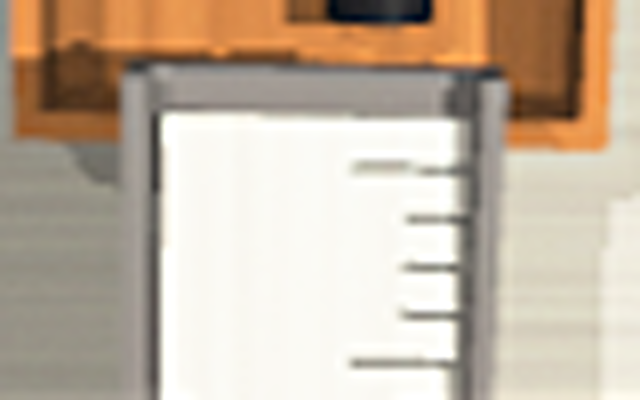

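The crop shows the mouth edge at row 173.5 (x≈0.511), the rule's end at row 179 (x≈0.5205, so 9.5 mm inside, as expected), outer walls at y −0.2115…−0.139, and a chute yaw of about −1.4°. I'll press at chute x≈110.

```bash
python3 - <<'E'
from h import *
go([.621,-.1777,.110],178.6)
E
```

```text
t 1.35 tcp [ 0.5001 -0.179   0.3604] rot [ 1.7999e+02 -1.0000e-02 -1.7985e+02] F [ 0.8 -0.2 -0.4] w 0.0008
shift [-121.     0.9  250.4] turn [ 0.0002 -0.0002  0.0271]
```

>>> carry_out(
  deltas=[
    [0, [-40, 1, 30], [0, 0, 0.027]],
    [0, [-80, 1, 70], [0, 0, 0.027]],
    [0, [-121, 1, 110], [0, 0, 0.027]],
    [0, [-121, 1, 160], [0, 0, 0.027]],
    [0, [-121, 1, 210], [0, 0, 0.027]],
    [0, [-121, 1, 250], [0, 0, 0.027]],
    [0, [-121, 1, 250], [0, 0, 0.027]],
    [0, [-121, 1, 250], [0, 0, 0.027]],
    [0, [-121, 1, 250], [0, 0, 0.027]],
  ],
)

```text
time_s: 2.25
tcp_pos: [0.6223, -0.1803, 0.1138]
eef_rot: [-180.0, 0.2, 178.4]
contact_force: [0.4, -0.3, 0.9]
gripper_width: 0.0005
gripper_force: 0.0
```

```bash
python3 - <<'E'
from h import *
go([.621,-.1777,.092],178.6)
E
```

```text
t 2.25 tcp [ 0.6223 -0.1803  0.1138] rot [-179.96    0.24  178.44] F [ 0.4 -0.3  0.9] w 0.0005
shift [ 1.4  2.6 21.8] turn [-0.0007  0.0042 -0.0027]
```

>>> carry_out(
  deltas=[
    [0, [0, 2, 8], [0, 0, 0]],
    [0, [0, 2, 16], [0, 0, 0]],
    [0, [0, 2, 19], [0, 0, 0]],
    [0, [0, 2, 19], [0, 0, 0]],
    [0, [0, 2, 19], [0, 0, 0]],
  ],
)

```text
time_s: 2.75
tcp_pos: [0.6206, -0.1774, 0.0917]
eef_rot: [-180.0, -0.0, 178.5]
contact_force: [-1.0, -0.0, 0.5]
gripper_width: 0.0005
gripper_force: 0.0
```

>>> carry_out(
  deltas=[
    [0, [0, 0, 2], [0, 0, 0]],
    [0, [0, 0, 2], [0, 0, 0]],
    [0, [0, 0, 3], [0, 0, 0]],
    [0, [0, 0, 3], [0, 0, 0]],
  ],
)

```text
time_s: 3.15
tcp_pos: [0.6205, -0.1774, 0.0884]
eef_rot: [180.0, -0.0, 178.4]
contact_force: [-0.3, 0.2, 0.1]
gripper_width: 0.0006
gripper_force: 0.0
```

>>> carry_out(
  deltas=[
    [0, [0, 0, 1], [0, 0, 0]],
    [0, [0, 0, 1], [0, 0, 0]],
    [0, [0, 0, 1], [0, 0, 0]],
  ],
)

```text
time_s: 3.45
tcp_pos: [0.6208, -0.1776, 0.0884]
eef_rot: [-180.0, 0.0, 178.5]
contact_force: [-1.8, -0.2, 5.6]
gripper_width: 0.0005
gripper_force: 2.5
```

>>> carry_out(
  deltas=[
    [0, [0, 0, 0.5], [0, 0, 0]],
    [0, [0, 0, 0.5], [0, 0, 0]],
    [0, [3, 0, 0.5], [0, 0, 0]],
    [0, [7, 0, 0.5], [0, 0, 0]],
    [0, [12, 0, 0.5], [0, 0, 0]],
    [0, [17, 0, 0.5], [0, 0, 0]],
    [0, [22, 0, 0.5], [0, 0, 0]],
    [0, [26, 0, 0.5], [0, 0, 0]],
    [0, [28, 0, 0.5], [0, 0, 0]],
    [0, [28, 0, 0.5], [0, 0, 0]],
  ],
)

```text
time_s: 4.45
tcp_pos: [0.5936, -0.1768, 0.0883]
eef_rot: [-180.0, 0.2, 178.5]
contact_force: [1.0, 0.3, 6.8]
gripper_width: 0.0
gripper_force: 3.4
```

```bash
python3 - <<'E'
from h import *
go([.55,-.1755,.088],178.6)
C,im,d=snap("wrist","w2")
print([int(x) for x in im[130:215,258:264].mean((1,2))])
E
```

```text
t 4.45 tcp [ 0.5936 -0.1768  0.0883] rot [-1.7998e+02  1.7000e-01  1.7847e+02] F [1.  0.3 6.8] w 0.0
shift [43.7  0.2  0.2] turn [-0.0004  0.003  -0.0023]
[237, 237, 237, 237, 237, 236, 237, 237, 237, 236, 236, 236, 236, 236, 236, 236, 236, 236, 236, 236, 236, 236, 236, 236, 236, 236, 236, 236, 236, 236, 236, 236, 236, 236, 236, 235, 236, 236, 235, 235, 236, 235, 236, 235, 235, 235, 235, 235, 235, 235, 235, 235, 235, 235, 235, 235, 235, 237, 221, 215, 216, 219, 205, 204, 185, 159, 156, 157, 159, 148, 146, 147, 149, 148, 148, 149, 148, 149, 148, 148, 148, 148, 148, 148, 147]
```

```bash
cat >> h.py <<'E'
def ruleends(fn,us=range(240,280,6)):
    C,im,d=load(fn); b=im.mean(2)
    for u in us:
        col=cv2.GaussianBlur(b,(3,1),0)[:215,u]; vs=np.arange(215)
        P=withdepth(C,np.c_[np.full(215,u),vs],d); m=(P[:,2]>.075)&(P[:,2]<.1)
        if m.any():
            v=vs[m][0]; print(u,"first row",v,np.round(P[v],4),np.round(P[v+3],4),"x on plane .088",onplane(C,[(u,v-.5)],.088)[0].round(4))
E
python3 - <<'E'
from h import *
ruleends("w2")
E
```

```text
240 first row 59 [ 0.4932 -0.1829  0.0883] [ 0.4948 -0.1829  0.0891] x on plane .088 [ 0.4929 -0.1829  0.088 ]
246 first row 59 [ 0.4935 -0.1797  0.0894] [ 0.4946 -0.1798  0.0876] x on plane .088 [ 0.493  -0.1797  0.088 ]
252 first row 59 [ 0.4936 -0.1766  0.0896] [ 0.4949 -0.1766  0.0886] x on plane .088 [ 0.4931 -0.1766  0.088 ]
258 first row 59 [ 0.4934 -0.1734  0.0881] [ 0.4949 -0.1735  0.0883] x on plane .088 [ 0.4931 -0.1734  0.088 ]
264 first row 58 [ 0.4934 -0.1703  0.0899] [ 0.4945 -0.1703  0.0884] x on plane .088 [ 0.4927 -0.1703  0.088 ]
270 first row 58 [ 0.4932 -0.1671  0.0888] [ 0.4948 -0.1672  0.0893] x on plane .088 [ 0.4928 -0.1671  0.088 ]
276 first row 58 [ 0.4931 -0.1639  0.0879] [ 0.4949 -0.1641  0.0894] x on plane .088 [ 0.4929 -0.1639  0.088 ]
```

View pics/w2.png

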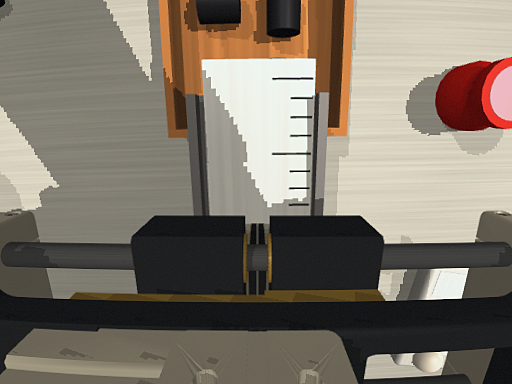

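The rule's end is at row 58 (x=0.493) and followed the finger tip exactly. The wall ends show at row 94. It sticks out about 18 mm now, so I'll drag another 46.

>>> carry_out(
  deltas=[
    [0, [4, 0, 0], [0, 0, 0]],
    [0, [9, 0, 0], [0, 0, 0]],
    [0, [15, 0, 0], [0, 0, 0]],
    [0, [21, 0, 0], [0, 0, 0]],
    [0, [27, 0, 0], [0, 0, 0]],
    [0, [33, 0, 0], [0, 0, 0]],
    [0, [39, 0, 0], [0, 0, 0]],
    [0, [43, 0, 0], [0, 0, 0]],
    [0, [45, 0, 0], [0, 0, 0]],
    [0, [46, 0, 0], [0, 0, 0]],
    [0, [46, 0, 0], [0, 0, 0]],
    [0, [46, 0, 0], [0, 0, 0]],
  ],
)

```text
time_s: 5.7
tcp_pos: [0.548, -0.1756, 0.0883]
eef_rot: [-180.0, 0.2, 178.5]
contact_force: [-0.3, 0.7, 6.8]
gripper_width: 0.0005
gripper_force: 3.5
```

```bash
python3 - <<'E'
from h import *
C,im,d=snap("wrist","w3")
ruleends("w3")
C2,im2,d2=load("w2")
print("wall ends",onplane(C2,[(191,94),(322,93)],.095).round(4))
for u in (191,194,321,324):
    P=withdepth(C,np.c_[np.full(120,u),np.arange(95,215)],d); m=(P[:,2]>.088)&(P[:,2]<.1)
    print(u,P[m][:2].round(4).tolist())
go([.480,-.1743,.088],178.6)
E
```

```text
240 first row 59 [ 0.4476 -0.1817  0.0884] [ 0.4492 -0.1817  0.0891] x on plane .088 [ 0.4472 -0.1817  0.088 ]
246 first row 59 [ 0.4476 -0.1785  0.088 ] [ 0.449  -0.1786  0.0878] x on plane .088 [ 0.4473 -0.1785  0.088 ]
252 first row 59 [ 0.4476 -0.1754  0.0879] [ 0.4493 -0.1754  0.0885] x on plane .088 [ 0.4474 -0.1753  0.088 ]
258 first row 59 [ 0.4479 -0.1722  0.089 ] [ 0.4494 -0.1722  0.089 ] x on plane .088 [ 0.4475 -0.1722  0.088 ]
264 first row 58 [ 0.4475 -0.169   0.0888] [ 0.4488 -0.1691  0.0878] x on plane .088 [ 0.4471 -0.169   0.088 ]
270 first row 58 [ 0.4477 -0.1659  0.0892] [ 0.4489 -0.1659  0.0881] x on plane .088 [ 0.4472 -0.1659  0.088 ]
276 first row 58 [ 0.4477 -0.1628  0.0889] [ 0.4491 -0.1628  0.0886] x on plane .088 [ 0.4472 -0.1627  0.088 ]
wall ends [[ 0.5107 -0.2086  0.095 ]
 [ 0.512  -0.1408  0.095 ]]
191 [[0.5102, -0.2108, 0.096], [0.511, -0.2112, 0.0945]]
194 [[0.5105, -0.2108, 0.0887], [0.5105, -0.2101, 0.092]]
321 [[0.5115, -0.138, 0.0906], [0.5113, -0.1388, 0.0945]]
324 []
t 5.75 tcp [ 0.548  -0.1756  0.0883] rot [-179.97    0.19  178.48] F [0.3 0.4 7.7] w 0.0006
shift [68.1 -0.5  0.1] turn [-0.0005  0.0032 -0.0022]
```

>>> carry_out(
  deltas=[
    [0, [0, 0, -5], [0, 0, 0]],
    [0, [0, 0, -20], [0, 0, 0]],
    [0, [0, 0, -40], [0, 0, 0]],
    [1, [30, 0, -40], [0, 0, 0]],
    [1, [64, 0, -40], [0, 0, 0]],
    [1, [64, 0, -40], [0, 0, 0]],
    [1, [64, 0, -40], [0, 0, 0]],
    [1, [64, 0, -40], [0, 0, 0]],
    [1, [64, 0, -40], [0, 0, 0]],
    [1, [64, 0, -40], [0, 0, 0]],
  ],
)

```text
time_s: 6.75
tcp_pos: [0.4831, -0.1737, 0.1268]
eef_rot: [-180.0, -0.0, 178.4]
contact_force: [-0.4, 0.9, -0.4]
gripper_width: 0.0508
gripper_force: 0.0
```

```bash
python3 - <<'E'
from h import *
C,im,d=snap("wrist","w4")
go([.484,-.1743,.0675],178.6)
vv,uu=np.mgrid[0:215:1,0:512:1]; px=np.c_[uu.ravel(),vv.ravel()]
P=withdepth(C,px,d); m=(P[:,2]>.083)&(P[:,2]<.093)&(abs(P[:,1]+.175)<.035)&(im.reshape(-1,3)[:215*512].min(1)>120)
Q=P[m]; print(m.sum(), Q.min(0),Q.max(0))
E
```

```text
t 6.8 tcp [ 0.4829 -0.1737  0.1268] rot [-1.8000e+02 -3.0000e-02  1.7844e+02] F [ 0.2 -0.3 -0.5] w 0.0551
shift [-1.1 -0.6 59.3] turn [-0.0001 -0.0006 -0.0027]
3689 [ 0.44667782 -0.20228455  0.08624221] [ 0.48231403 -0.14243702  0.09061145]
```

View pics/w4.png

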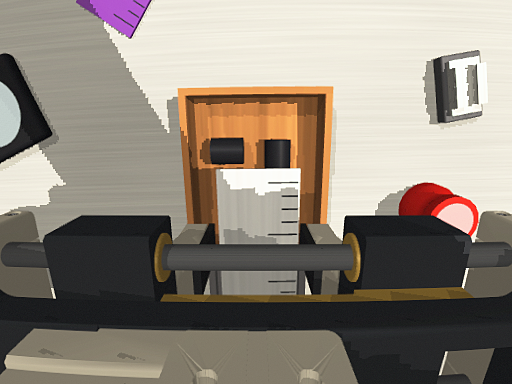

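The rule lies still (its end at row 169, cols 217–300), with its edges at y −0.2023 and −0.1424 between the fingers. I'll open fully and go down.

>>> carry_out(
  deltas=[
    [1, [0, 1, 0], [0, 0, 0]],
    [1, [0, 1, 0], [0, 0, 0]],
    [1, [0, 1, 0], [0, 0, 0]],
    [1, [0, 1, 0], [0, 0, 0]],
    [1, [0, 1, 20], [0, 0, 0]],
    [1, [0, 1, 40], [0, 0, 0]],
    [1, [0, 1, 56], [0, 0, 0]],
    [1, [0, 1, 59], [0, 0, 0]],
    [1, [0, 1, 59], [0, 0, 0]],
    [1, [0, 1, 59], [0, 0, 0]],
  ],
)

```text
time_s: 7.8
tcp_pos: [0.4833, -0.1728, 0.0689]
eef_rot: [-180.0, 0.1, 178.5]
contact_force: [-0.3, -0.5, 0.7]
gripper_width: 0.0877
gripper_force: 0.0
```

>>> carry_out(
  deltas=[
    [0, [0, 0, 1], [0, 0, 0]],
    [0, [0, 0, 1], [0, 0, 0]],
    [0, [0, 0, 1], [0, 0, 0]],
    [0, [0, 0, 1], [0, 0, 0]],
    [0, [0, 0, 1], [0, 0, 0]],
    [0, [0, 0, 1], [0, 0, 0]],
    [0, [0, 0, 1], [0, 0, 0]],
    [0, [0, 0, 1], [0, 0, 0]],
  ],
  squeeze=45,
)

```text
time_s: 8.6
tcp_pos: [0.4828, -0.1727, 0.0671]
eef_rot: [-180.0, 0.0, 178.4]
contact_force: [0.5, -0.7, 1.2]
gripper_width: 0.0582
gripper_force: 45.0
```

>>> carry_out(
  deltas=[
    [0, [0, 0, -2], [0, 0, 0]],
    [0, [0, 0, -5], [0, 0, 0]],
    [0, [0, 0, -10], [0, 0, 0]],
    [0, [0, 0, -18], [0, 0, 0]],
    [0, [0, 0, -28], [0, 0, 0]],
    [0, [0, 0, -40], [0, 0, 0]],
    [0, [0, 0, -55], [0, 0, 0]],
    [0, [0, 0, -70], [0, 0, 0]],
    [0, [0, 0, -80], [0, 0, 0]],
    [0, [0, 0, -80], [0, 0, 0]],
    [0, [0, 0, -80], [0, 0, 0]],
    [0, [0, 0, -80], [0, 0, 0]],
  ],
)

```text
time_s: 9.8
tcp_pos: [0.4821, -0.1727, 0.1464]
eef_rot: [180.0, -0.1, 178.4]
contact_force: [-1.2, -0.1, -1.1]
gripper_width: 0.0586
gripper_force: 45.0
```

```bash
python3 - <<'E'
from h import *
C,im,d=snap("wrist","w5"); a=snap("scene","s5")
s=r.get_state(); print(s["tcp_pos"],s["eef_rot"],s["gripper_width"],s["gripper_force"],s["contact_force"],s["moment"])
vv,uu=np.mgrid[0:215:1,200:312:1]; px=np.c_[uu.ravel(),vv.ravel()]
P=withdepth(C,px,d); m=(P[:,2]>.13)&(P[:,2]<.2)&(im[vv,uu].reshape(-1,3).min(1)>100)
Q=P[m]; print(m.sum(),Q.min(0),Q.max(0)); A=np.c_[Q[:,:2],np.ones(len(Q))]; print("slopes",np.linalg.lstsq(A,Q[:,2],rcond=None)[0])
# scene view points
C,im,d=a; vv,uu=np.mgrid[100:230:1,100:280:1]; px=np.c_[uu.ravel(),vv.ravel()]
P=withdepth(C,px,d); m=(P[:,2]>.13)&(P[:,2]<.23)&(P[:,0]>.5)&(P[:,0]<.64)&(abs(P[:,1]+.175)<.045)
Q=P[m]; print(m.sum()); 
if m.sum()>20: print(Q.min(0),Q.max(0)); A=np.c_[Q[:,:2],np.ones(len(Q))]; print(np.linalg.lstsq(A,Q[:,2],rcond=None)[0])
o=cv2.resize(im[60:260,80:340],None,fx=3,fy=3); cv2.imwrite("pics/c5.png",o[:,:,::-1])
E
```

```text
[ 0.48219816 -0.17268372  0.14636289] [ 1.79999668e+02 -7.84609142e-02  1.78436792e+02] 0.05862955325347847 44.99382734298706 [-0.24111794  0.27958191 -0.66008303] [-0.02699507  0.01851091 -0.00478865]
2937 [ 0.4459675  -0.20128579  0.16479336] [ 0.46131463 -0.1437989   0.17018559]
slopes [-1.53085917e-03 -1.37321073e-04  1.68880395e-01]
338
[ 0.50006734 -0.21537451  0.16138843] [ 0.62574015 -0.13295845  0.22979694]
[-0.17676042 -0.14453682  0.24482636]
```

View pics/c5.png

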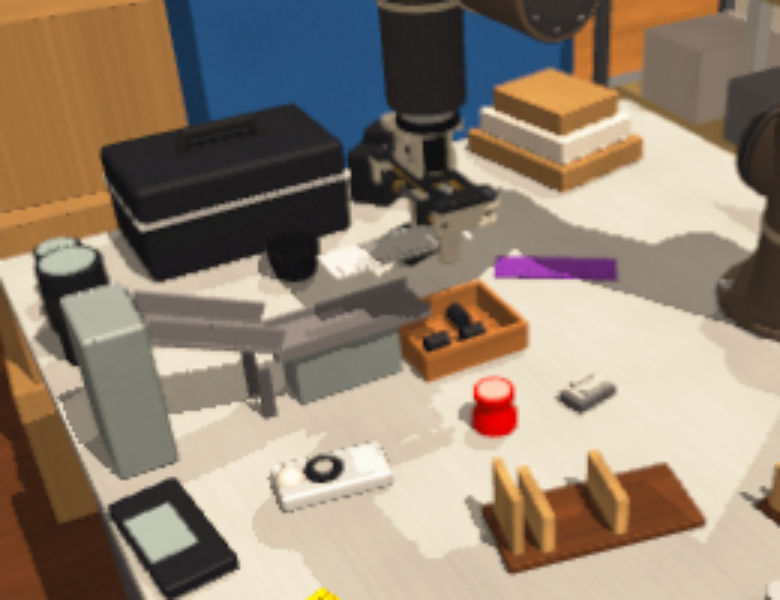

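The rule is held level: its visible end is in plane (slope≈0) and its top is at z≈0.168. In the crop the bystanders stand undisturbed, and the rest at (595,515) has its stop at the left end. Now I move to a viewpoint over the rest.

```bash
python3 - <<'E'
from h import *
go([.613,.178,.33],167)
E
```

```text
t 9.9 tcp [ 0.4822 -0.1727  0.1464] rot [ 1.8000e+02 -8.0000e-02  1.7844e+02] F [-0.2  0.3 -0.7] w 0.0586
shift [-120.9  354.1 -183.8] turn [-1.000e-04 -1.400e-03  1.996e-01]
```

>>> carry_out(
  deltas=[
    [0, [0, 0, -20], [0, 0, 0]],
    [0, [0, 0, -50], [0, 0, 0]],
    [0, [0, 10, -90], [0, 0, 0]],
    [0, [-10, 30, -125], [0, 0, 0.02]],
    [0, [-24, 60, -155], [0, 0, 0.04]],
    [0, [-38, 95, -175], [0, 0, 0.06]],
    [0, [-52, 130, -184], [0, 0, 0.08]],
    [0, [-66, 168, -184], [0, 0, 0.1]],
    [0, [-80, 206, -184], [0, 0, 0.12]],
    [0, [-94, 244, -184], [0, 0, 0.14]],
    [0, [-106, 282, -184], [0, 0, 0.16]],
    [0, [-114, 315, -184], [0, 0, 0.18]],
  ],
)

```text
time_s: 11.1
tcp_pos: [0.6056, 0.1411, 0.3298]
eef_rot: [-179.9, -0.1, 168.1]
contact_force: [0.0, -0.5, -1.2]
gripper_width: 0.0585
gripper_force: 45.0
```

>>> carry_out(
  deltas=[
    [0, [-4, 22, 0], [0, 0, 0.01]],
    [0, [-7, 36, 0], [0, 0, 0.02]],
    [0, [-7, 39, 0], [0, 0, 0.02]],
    [0, [-7, 39, 0], [0, 0, 0.02]],
    [0, [-7, 39, 0], [0, 0, 0.02]],
  ],
)

```text
time_s: 11.6
tcp_pos: [0.6198, 0.1749, 0.3311]
eef_rot: [-180.0, -0.0, 167.0]
contact_force: [-0.3, 0.3, -0.3]
gripper_width: 0.0585
gripper_force: 45.0
```

```bash
python3 - <<'E'
from h import *
C,im,d=snap("wrist","w6")
go([.613,.178,.33],167)
vv,uu=np.mgrid[0:384,0:512]; px=np.c_[uu.ravel(),vv.ravel()]; P=withdepth(C,px,d)
top=lambda lo,hi,b:(P[:,2]>lo)&(P[:,2]<hi)&(px[:,1]<215)&(P[:,0]>b[0])&(P[:,0]<b[1])&(P[:,1]>b[2])&(P[:,1]<b[3])
for n,lo,hi in (("bars",.056,.064),("stop",.081,.089),("base",.009,.016)):
    m=top(lo,hi,(.3,.68,.08,.33)).reshape(384,512).astype(np.uint8)
    k,lab,st,ce=cv2.connectedComponentsWithStats(m)
    for i in range(1,k):
        if st[i,4]>100:
            Q=P[(lab==i).ravel()][:,:2]; (c,s,a)=cv2.minAreaRect(Q.astype(np.float32)*1000)
            print(n,st[i,:5],"c",np.round(c,1),"size",np.round(s,1),"ang",round(a,1))
E
```

```text
t 11.65 tcp [0.6199 0.1748 0.3314] rot [1.7999e+02 1.0000e-02 1.6694e+02] F [-0.2 -0.3 -0.9] w 0.0581
shift [7.4 1.6 1.4] turn [ 0.0001  0.0002 -0.0011]
bars [233  72  58  10 525] c [492.1 211.5] size [82.4 12.4] ang 77.1
bars [234 128  55   8 434] c [568.3 193.4] size [81.5 10.4] ang 76.9
stop [237 150  48   8 379] c [597.7 185.6] size [68.  10.2] ang 76.6
base [ 229   17   65  141 6953] c [505.1 208.7] size [100.7 218.3] ang 77.0
```

View pics/w6.png

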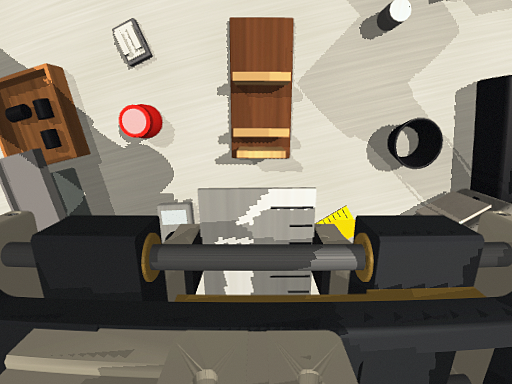

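The wrist view shows the rest square-on, with its base in cols 230–293, bars at rows 76 and 132 and the stop at row 154. The held rule's end is at row 188, cols 198–316. Rest yaw is −13.1° and its origin ≈(0.506,0.208); bar spacing and sizes agree with those given. Next I measure the rule in the hand and work out the placing.

```bash
python3 - <<'E'
from h import *
C,im,d=load("w6")
s=r.get_state(); tcp=s["tcp_pos"]; R=Ro.from_euler("xyz",s["eef_rot"],degrees=True)
vv,uu=np.mgrid[170:214,180:330]; px=np.c_[uu.ravel(),vv.ravel()]; P=withdepth(C,px,d)
T=R.inv().apply(P-tcp)*1000; m=(abs(T[:,2]+22)<5)&(abs(T[:,1])<34)
Q=T[m]; print(m.sum(),"z med",np.median(Q[:,2]),"x max",np.percentile(Q[:,0],99),"y",np.percentile(Q[:,1],[.5,99.5]))
A=np.c_[Q[:,:2],np.ones(len(Q))]; print("plane",np.linalg.lstsq(A,Q[:,2],rcond=None)[0].round(4))
for u in (210,230,260,290,305):
    k=m&(px[:,0]==u); print(u,px[k][0,1],T[k][0].round(1))
dr=np.array([np.cos(np.radians(-13.1)),np.sin(np.radians(-13.1)),0]); o=np.array([.506,.208,0])
go(o-dr*(.0545+.012)+[0,0,.070],166.9)
E
```

```text
3097 z med -21.50395597245688 x max 35.690557467665755 y [-29.37563885  29.68748549]
plane [ 1.35000e-02  1.60000e-03 -2.18592e+01]
210 188 [ 35.3 -23.5 -20.3]
230 188 [ 35.4 -13.3 -20.5]
260 187 [ 35.5   1.9 -18.7]
290 187 [ 35.8  17.2 -20. ]
305 187 [ 35.7  24.9 -19.5]
t 11.65 tcp [0.6199 0.1748 0.3314] rot [1.7999e+02 1.0000e-02 1.6694e+02] F [-0.2 -0.3 -0.9] w 0.0581
shift [185.    6.6 261.3] turn [0.0001 0.0002 0.0007]
```

>>> carry_out(
  deltas=[
    [0, [20, 1, 0], [0, 0, 0]],
    [0, [50, 3, 0], [0, 0, 0]],
    [0, [90, 4, 20], [0, 0, 0]],
    [0, [130, 6, 60], [0, 0, 0]],
    [0, [165, 6, 100], [0, 0, 0]],
    [0, [185, 6, 140], [0, 0, 0]],
    [0, [185, 6, 180], [0, 0, 0]],
    [0, [185, 6, 215], [0, 0, 0]],
    [0, [185, 6, 245], [0, 0, 0]],
    [0, [185, 6, 259], [0, 0, 0]],
    [0, [185, 6, 261], [0, 0, 0]],
    [0, [185, 6, 261], [0, 0, 0]],
  ],
)

```text
time_s: 12.85
tcp_pos: [0.4415, 0.223, 0.0706]
eef_rot: [180.0, 0.0, 167.0]
contact_force: [0.4, -0.0, -0.9]
gripper_width: 0.0586
gripper_force: 45.0
```

```bash
python3 - <<'E'
from h import *
dr=np.array([np.cos(np.radians(-13.1)),np.sin(np.radians(-13.1)),0]); o=np.array([.506,.208,0])
go(o-dr*(.0544+.005)+[0,0,.0435],166.9)
C,im,d=snap("top","t7")
E
```

```text
t 12.85 tcp [0.4415 0.223  0.0706] rot [1.7999e+02 2.0000e-02 1.6696e+02] F [ 0.4 -0.  -0.9] w 0.0586
shift [-6.8 -0.  27.1] turn [0.0002 0.0004 0.0011]
```

>>> carry_out(
  deltas=[
    [0, [0, 0, 8], [0, 0, 0]],
    [0, [0, 0, 18], [0, 0, 0]],
    [0, [0, 0, 25], [0, 0, 0]],
    [0, [0, 0, 26], [0, 0, 0]],
    [0, [-4, 0, 26], [0, 0, 0]],
    [0, [-7, 0, 26], [0, 0, 0]],
    [0, [-7, 0, 26], [0, 0, 0]],
    [0, [-7, 0, 26], [0, 0, 0]],
  ],
)

```text
time_s: 13.7
tcp_pos: [0.4482, 0.2218, 0.0442]
eef_rot: [180.0, 0.0, 167.0]
contact_force: [-0.3, -1.1, -1.0]
gripper_width: 0.0583
gripper_force: 45.0
```

Now I advance gently towards the stop, 1 mm at a time.

>>> carry_out(
  deltas=[
    [0, [-1, 0, 0], [0, 0, 0]],
    [0, [-2, 0, 0], [0, 0, 0]],
    [0, [-3, 0, 0], [0, 0, 0]],
    [0, [-3, 0, 0], [0, 0, 0]],
    [0, [-3, 0, 0], [0, 0, 0]],
  ],
)

```text
time_s: 14.2
tcp_pos: [0.4509, 0.2211, 0.0441]
eef_rot: [180.0, 0.0, 167.0]
contact_force: [-0.3, -0.4, -1.8]
gripper_width: 0.058
gripper_force: 45.0
```

>>> carry_out(
  deltas=[
    [0, [-1, 0, 0], [0, 0, 0]],
    [0, [-1.5, 0, 0], [0, 0, 0]],
    [0, [-1.5, 0, 0], [0, 0, 0]],
    [0, [-1.5, 0, 0], [0, 0, 0]],
  ],
)

```text
time_s: 14.6
tcp_pos: [0.4524, 0.2207, 0.0441]
eef_rot: [180.0, 0.0, 167.0]
contact_force: [0.2, 0.5, -1.3]
gripper_width: 0.0582
gripper_force: 45.0
```

>>> carry_out(
  deltas=[
    [0, [-1, 0, 0], [0, 0, 0]],
    [0, [-1.5, 0, 0], [0, 0, 0]],
    [0, [-1.5, 0, 0], [0, 0, 0]],
    [0, [-1.5, 0, 0], [0, 0, 0]],
  ],
)

```text
time_s: 15.0
tcp_pos: [0.4527, 0.2204, 0.0437]
eef_rot: [-180.0, -0.1, 167.0]
contact_force: [-6.0, 2.5, 0.3]
gripper_width: 0.0585
gripper_force: 45.0
```

It touched the stop (−6 N). I back off 1 mm and lower onto the bars.

>>> carry_out(
  deltas=[
    [0, [1, 0, 0], [0, 0, 0]],
    [0, [1, 0, 1], [0, 0, 0]],
    [0, [1, 0, 2], [0, 0, 0]],
    [0, [1, 0, 2], [0, 0, 0]],
    [0, [1, 0, 2], [0, 0, 0]],
  ],
)

```text
time_s: 15.5
tcp_pos: [0.4527, 0.2206, 0.042]
eef_rot: [-180.0, -0.0, 167.0]
contact_force: [-3.8, 2.4, 1.0]
gripper_width: 0.0582
gripper_force: 45.0
```

>>> carry_out(
  deltas=[
    [0, [0.5, 0, 0.5], [0, 0, 0]],
    [0, [0.5, 0, 1], [0, 0, 0]],
    [0, [0.5, 0, 1], [0, 0, 0]],
    [0, [0.5, 0, 1], [0, 0, 0]],
  ],
)

```text
time_s: 15.9
tcp_pos: [0.4526, 0.2207, 0.0412]
eef_rot: [180.0, 0.0, 167.0]
contact_force: [-1.4, -1.7, 3.3]
gripper_width: 0.0585
gripper_force: 45.0
```

>>> carry_out(
  deltas=[
    [0, [0, 0, 0], [0, 0, 0]],
    [0, [0, 0, 0], [0, 0, 0]],
  ],
  squeeze=5,
)

```text
time_s: 16.1
tcp_pos: [0.4526, 0.2208, 0.041]
eef_rot: [180.0, 0.0, 167.0]
contact_force: [0.4, -0.5, 1.2]
gripper_width: 0.0597
gripper_force: 5.0
```

>>> carry_out(
  deltas=[
    [0.75, [0, 0, 0], [0, 0, 0]],
    [0.95, [0, 0, 0], [0, 0, 0]],
    [0.95, [0, 0, 0], [0, 0, 0]],
    [0.95, [0, 0, 0], [0, 0, 0]],
    [0.95, [0, 0, 0], [0, 0, 0]],
    [0.95, [0, 0, 0], [0, 0, 0]],
    [0.95, [0, 0, 0], [0, 0, 0]],
    [0.95, [0, 0, 0], [0, 0, 0]],
  ],
)

```text
time_s: 16.9
tcp_pos: [0.4523, 0.2207, 0.0411]
eef_rot: [-180.0, -0.0, 167.0]
contact_force: [-0.3, -0.5, 0.6]
gripper_width: 0.0832
gripper_force: 0.0
```

Released. I go straight up, then back to the viewpoint to check.

>>> carry_out(
  deltas=[
    [0.95, [0, 0, -5], [0, 0, 0]],
    [0.95, [0, 0, -20], [0, 0, 0]],
    [0.95, [0, 0, -50], [0, 0, 0]],
    [0.95, [0, 0, -100], [0, 0, 0]],
    [0.95, [-20, 0, -150], [0, 0, 0]],
    [0.95, [-60, 0, -200], [0, 0, 0]],
    [0.95, [-100, 0, -250], [0, 0, 0]],
    [0.95, [-140, 0, -280], [0, 0, 0]],
    [0.95, [-180, 0, -280], [0, 0, 0]],
    [0.95, [-190, 0, -280], [0, 0, 0]],
    [0.95, [-190, 0, -280], [0, 0, 0]],
    [0.95, [-190, 0, -280], [0, 0, 0]],
  ],
)

```text
time_s: 18.1
tcp_pos: [0.6375, 0.1775, 0.3204]
eef_rot: [-180.0, -0.1, 166.9]
contact_force: [-1.4, 0.4, -0.6]
gripper_width: 0.0831
gripper_force: 0.0
```

```bash
python3 - <<'E'
from h import *
C,im,d=snap("wrist","w8")
go([.64,.178,.33],166.9)
vv,uu=np.mgrid[0:213,150:370]; px=np.c_[uu.ravel(),vv.ravel()]; P=withdepth(C,px,d)
m=(abs(P[:,2]-.063)<.006)&(P[:,0]>.38)&(P[:,0]<.62)&(P[:,1]>.12)&(P[:,1]<.3)
Q=P[m]; c,s,a=cv2.minAreaRect(Q[:,:2].astype(np.float32)*1000); print("rule c",c,"size",s,"ang",a,"zmed",np.median(Q[:,2]))
A=np.c_[Q[:,:2],np.ones(len(Q))]; print("plane",np.linalg.lstsq(A,Q[:,2],rcond=None)[0].round(4))
th=np.radians(-13.1); dr=np.array([np.cos(th),np.sin(th)]); n=np.array([-dr[1],dr[0]]); e=np.array(c)/1000-[.506,.208]; print("rest xy",e@dr,e@n)
E
```

```text
t 18.15 tcp [0.637  0.1777 0.3207] rot [-1.7997e+02 -5.0000e-02  1.6696e+02] F [-0.3  0.4  0.3] w 0.0833
shift [-2.9  1.  -9.3] turn [-0.0006 -0.0009  0.0011]
rule c (505.415771484375, 207.6592559814453) size (82.9791259765625, 179.8863983154297) ang 76.88426208496094 zmed 0.06364748600733282
plane [-0.0019  0.0029  0.0639]
rest xy -0.0004917944563111625 -0.0004642926419746558
```

View pics/w8.png

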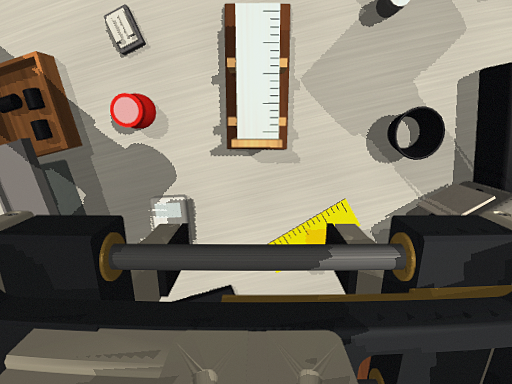

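The picture shows the rule (cols 237–284, rows 2–138) lying flat on both bars, centred, with its end at the stop. The measured offset is under 1 mm in x and y with no tilt, so I hand it in.

```bash
python3 -c "
from plant import r
print(r.close_job())"
```

```text
the job is handed in; nothing more can be done
None
```

The job is handed in: by the last camera measurement the rule lies flat on both bars of the rest, let go, within 1 mm of centre with its end at the stop; no verdict was returned.

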